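Clear and reload the drilling jig, sort the parts

TASK

Swing the toggle clamp right back, take the finished strap out of the drilling jig and sort it and all the loose bolts, straps and steel angles on the bench into the three bins, each with the sample of its own kind on the ledge. With the clamp still open, lay the undrilled blank from the cork mat flat in the jig's nest, then swing the clamp over onto it. Leave the other things on the bench where they are.

Things in the scene. Friction and masses are not known exactly. Their poses are not given: they have to be found in the camera images.
- jig: fixed drilling jig: aluminium base 12 mm thick, 110 mm wide (y), x = -70 to +140 mm; origin under the nest centre. A strap lies in the nest along the jig's x, between end stops (faces at x = +-54 mm, 24 mm above the bench) and four 8 mm pins (x = +-36, y = +-26 mm, tops 21 mm above the bench): 4 mm play all round. Clamp cheeks at x = 80 to 114 mm, 72 mm tall
- nest (a point): centre of the nest floor, on top of the base plate (12 mm above the bench); axes as the jig
- clamp_pivot (a point): pivot of the toggle clamp, 95 mm from the nest centre along the jig's +x, 60 mm above the bench; the clamp turns about the jig's y axis through it
- clamp (a joint): toggle clamp angle, rad: 0 closed, arm level with its foot on an 8 mm strap in the nest (-0.12 if the nest is empty); 1.9 fully open, the arm leaning back 19 degrees past upright. It is over centre at about 1.4 and falls to whichever side it is left. Push with closed fingers: handle back (jig's +x) to open, arm forward and down to close
- clamp_handle (a point): end of the clamp's black handle, 105 mm from the pivot. The handle (20 mm thick, from 30 to 105 mm from the pivot) is rigid with the arm: it stands straight up when closed and lies back to the jig's +x, 19 degrees below level, when open
- clamp_foot (a point): underside of the clamp's rubber foot (22 mm across), 40 mm below the arm's middle line and 95 mm from the pivot. The arm is 16 mm thick, 18 mm wide and reaches 109 mm from the pivot, towards the jig's -x when closed
- strap_jig: the finished strap held in the jig at the start: 100 (x) x 36 (y) x 8 (z) mm flat steel strap with two dark 16 mm holes (drilled = finished); origin at the centre of the solid
- strap1: loose finished strap: 100 (x) x 36 (y) x 8 (z) mm flat steel strap with two dark 16 mm holes (drilled = finished); origin at the centre of the solid, 4 mm above the bench when lying. Absent in some starts
- bolt1: loose steel bolt with hexagon head and nut, 100 mm long along its x axis, head and nut 26 mm across flats, shank 16 mm thick and bare from x = -34 to +24 mm; origin on the axis at mid-length, 13 mm above the bench when lying. Absent in some starts
- bolt2: loose steel bolt with hexagon head and nut, 100 mm long along its x axis, head and nut 26 mm across flats, shank 16 mm thick and bare from x = -34 to +24 mm; origin on the axis at mid-length, 13 mm above the bench when lying. Absent in some starts
- angle1: loose steel angle, an L seen from above, 34 mm tall (z) as it lies; legs 66 mm long outside, 9 mm thick; outer corner at x, y = (-18, -18) mm; one leg runs along x (middle plane y = -13.5 mm), the other along y (middle plane x = -13.5 mm); origin at half height. Absent in some starts
- angle2: loose steel angle, an L seen from above, 34 mm tall (z) as it lies; legs 66 mm long outside, 9 mm thick; outer corner at x, y = (-18, -18) mm; one leg runs along x (middle plane y = -13.5 mm), the other along y (middle plane x = -13.5 mm); origin at half height. Absent in some starts
- blank: the blank: a flat steel strap 100 (x) x 36 (y) x 8 (z) mm without holes, lying on a cork mat 3 mm thick; origin at the centre of the solid
- bin_bolts: blue open bin fixed to the bench, outside 170 (x) x 125 (y) x 50 mm tall, walls and floor 4 mm; on a ledge beyond its +x wall (85 to 155 mm from the origin, 45 mm high) one sample bolt is fixed to show what the bin is for (it does not come off). Origin: centre of the underside
- bin_straps: blue open bin fixed to the bench, outside 170 (x) x 125 (y) x 50 mm tall, walls and floor 4 mm; on a ledge beyond its +x wall (85 to 155 mm from the origin, 45 mm high) one sample strap with two holes is fixed to show what the bin is for (it does not come off). Origin: centre of the underside
- bin_angles: blue open bin fixed to the bench, outside 170 (x) x 125 (y) x 50 mm tall, walls and floor 4 mm; on a ledge beyond its +x wall (85 to 155 mm from the origin, 45 mm high) one sample angle (L) is fixed to show what the bin is for (it does not come off). Origin: centre of the underside
- screwdriver: a screwdriver with a red handle, 200 mm long, lying on the bench: a bystander
- hammer: a hammer with a wooden handle, 260 mm long, lying on the bench: a bystander
- wrench: a steel spanner, 180 mm long, lying among the parts: a bystander
- jar: a glass jar with a red lid, 64 mm across, 70 mm tall, standing among the parts: a bystander
- tin: a tin, 100 mm across, 120 mm tall: a bystander
- pint: an empty drinking glass, 84 mm across, 150 mm tall: a bystander
Things that resemble listed ones, but are neither listed nor needed, are in the scene too. Leave any blue look-alike of the angle2 alone. What is shaped like the bolt1 but purple is not meant.

How it is judged:
By the outcome, as a careful person would: the job done as asked, in the order asked, and still so for the second after the job is handed in, with the robot touching nothing.
Of bolt1, bolt2, strap1, angle1, angle2 only 3 to 5 are there at a start; the rules pass over those that are not, and their reading is None.
At some moment in a run one of bolt1, bolt2, strap1, angle1, angle2 may be knocked a few centimetres aside while the robot is not near it.
Once in a run the grip may slacken for a moment while it holds something.
It also fails if it takes over 210 s, if anything falls off the work surface, if the arm or the gripper's body presses on something with over 40 N, if the wrist force passes 120 N, or if a joint passes its speed limit or range.

ROBOT

A 7-joint arm with a two-finger parallel gripper is mounted at the origin on the work surface. World frame = base frame: x ahead of the robot, y to its left, z up, the work surface at z = 0. Lengths are in m, angles in rad, forces in N, time in s.
With the tool pointing down it reaches from about 0.4 to 0.875 m from the base axis. Payload 19.3 kg.
Tool frame: the origin (TCP) lies on the centre line of the jaws, within the pads' length; the fingertips stand 25 mm ahead of it and the grasp point (between the pads) lies 6 mm ahead of it; z points along the fingers, y is the line along which they close (so a half turn about z gives the same grasp; the last joint's range is limited). The gripper opens to 85 mm and grips with 20 to 120 N. Pads are 22 mm wide; open, the fingers measure 114 mm over their backs; the gripper's body (76 mm by 85 mm) begins 54 mm behind the grasp point. The pads swing forward as they close: fully open they stand 13 mm farther back than shut.
Start: joints at [1.071, 0.521, -0.036, 1.599, 0.021, 1.021, -0.113], TCP at [0.26, -0.568, 0.256] pointing down, gripper open.
Joint ranges: [-2.91, 2.91], [-0.3, 2.13], [-1.5, 1.42], [0.17, 2.43], [-1.26, 4.41], [0.16, 1.93], [-2.52, 2.52]. Speed limits (rad/s): [1.89, 1.89, 2.39, 2.39, 3.01, 3.01, 3.01].

INTERFACE

Orientations are given as [roll, pitch, yaw] about the fixed x, y, z axes, in that order (R = Rz(yaw) Ry(pitch) Rx(roll)).
In Python, from station import arm gives the robot as it stands. The module is installed in compiled form; this text tells all that it offers.
- The arm moves only by the shell command python3 -m handwheel 'ROWS' [FORCE]. ROWS is JSON, a list of rows, each a list of 3 entries, a list of its own where there are three numbers: the finger opening in m, from 0 to 0.0854, then the shift along the world's x, y, z in m, then the turn about the world's z in rad. A call has exactly 8 rows; each row shifts and turns the commanded pose from where the row before left it; what a row does not reach is not made up. A row lasts 1/10 s, in which the tool goes at most 50 mm and 8.59 degrees, less where a joint would pass 70% of its speed; a pose out of reach is approached as far as the arm can. A call with a gripper value outside its range is refused whole. The fingers move at their own pace and stop on an object; FORCE is the grip in N (left out, the last holds). Time passes only in rows, so rows that do not move let the fingers close, or fill a call up. It gives the time, the measured TCP pose, the force, the opening and the grip force at its end, in the units of the state.
- arm.get_state(): the state, without advancing time (a new reading comes with each control period).
- arm.camera(name): name is "scene" or "side" or "wrist"; returns a dict with "image" (384x512x3 uint8, red, green, blue), "intrinsics" (3x3 intrinsics, pixels), "origin" and "orientation" of the camera in the world. Camera axes: x right, y up, looking along -z (the intrinsics and any distortion apply to the point x, -y, -z); pixel columns grow to the right and rows downward; lengths in m; the calibration is good to about 2 mm. The wrist camera is an equidistant fisheye: a pixel r from the principal point sees the ray r / f radians off the axis. A picture is of the moment at which its call begins. There is no depth.
- arm.finish_job(): hands the job in; it is judged then, once.
The state is a dict: "clock": time; "joint_pos": joint angles; "joint_vel": joint speeds; "joint_torque": joint torques, N m; "eef_pos": TCP position; "orientation": TCP orientation; "force": force on the tool from outside, world axes, zero at the start; "moment": the same for the moment, N m; "grip_width": opening from 0.0 (shut) to 1.0 (fully open); "grip_force": force on a finger pad.
Only numpy, scipy, OpenCV 4.12 (cv2) and the standard library are available. Lean on these libraries where they do the work, as an engineer would, in place of code of your own. Each camera call takes 0.05 s, during which the arm holds its last target. There are 200 camera calls.

## Working session

There is one attempt and no reset: what is moved stays moved. The work goes in short steps, Python scripts to look and compute and a shell command to move; the robot and the scene stay as the last step left them, time stands still between calls to the robot, and variables do not carry over. Pictures are saved under pics/ and viewed, at most 14 in all, crops included, and the job is handed in when it is done.

```bash
mkdir -p pics; cat > h.py <<'E'
import numpy as np,cv2
from station import arm
from scipy.spatial.transform import Rotation as Rn
def snap(n,f=None):
    c=arm.camera(n)
    if f: cv2.imwrite('pics/'+f+'.png',cv2.cvtColor(c['image'],cv2.COLOR_RGB2BGR))
    return c
def rot(c):
    o=np.array(c['orientation'],float)
    return o if o.shape==(3,3) else (Rn.from_euler('xyz',o).as_matrix() if o.size==3 else Rn.from_quat(o).as_matrix())
def pt(c,u,v,z,fish=False):
    K=np.array(c['intrinsics']);x=(u-K[0,2])/K[0,0];y=(v-K[1,2])/K[1,1]
    if fish:
        r=np.hypot(x,y);s=np.sin(r)/max(r,1e-9);d=np.array([x*s,-y*s,-np.cos(r)])
    else: d=np.array([x,-y,-1])
    d=rot(c)@d;o=np.array(c['origin']);return o+d*(z-o[2])/d[2]
E
python3 - <<'E'
from h import *
import pickle
cs={}
for n in('scene','side','wrist'):
    cs[n]=snap(n,n+'0');print(n,cs[n]['origin'],cs[n]['orientation'],cs[n]['intrinsics'])
pickle.dump(cs,open('c0.pkl','wb'))
a=cv2.imread('pics/scene0.png');cv2.imwrite('pics/scene0b.png',cv2.resize(a,(800,600),interpolation=2))
a=cv2.imread('pics/side0.png');cv2.imwrite('pics/side0b.png',cv2.resize(a,(800,600),interpolation=2))
print(arm.get_state())
E
```

```text
scene [ 0.9141137  -0.69133101  0.68391307] [0.95848287 0.0206909  0.51626337] [[361.71160212   0.         252.74592779]
 [  0.         361.71160212 191.84077345]
 [  0.           0.           1.        ]]
side [0.01513239 0.81902429 0.94124632] [ 0.85320971  0.02008279 -2.62072548] [[357.12801957   0.         247.64010365]
 [  0.         357.12801957 190.32446735]
 [  0.           0.           1.        ]]
wrist [ 0.32835781 -0.5376312   0.37353945] [-2.95951432e-01  1.89581688e-04 -1.14126153e+00] [[297.31863964   0.         256.67769153]
 [  0.         297.31863964 190.3281573 ]
 [  0.           0.           1.        ]]
{'clock': 0.15, 'joint_pos': array([ 1.07078679,  0.52189274, -0.03628905,  1.59984956,  0.02123376,
        1.02111415, -0.11280409]), 'joint_vel': array([-1.82422544e-03, -1.24526964e-03, -9.96196336e-05, -1.09157006e-03,
       -9.95423183e-04, -9.14818524e-04, -2.68529385e-04]), 'joint_torque': array([ 4.15827662e-04, -9.27390289e+01,  1.98018663e+00, -3.70050216e+01,
        1.78975059e-02,  6.46061075e-03,  7.34383707e-05]), 'eef_pos': array([ 0.26028939, -0.56797361,  0.25585848]), 'orientation': array([-3.14072032e+00,  1.06671898e-04,  4.29777050e-01]), 'force': array([0.1973665 , 0.36720485, 0.24777672]), 'moment': array([-0.0094867 ,  0.01575707, -0.05622373]), 'grip_force': 0.0, 'grip_width': 0.9997224649865287}
```

View pics/scene0b.png

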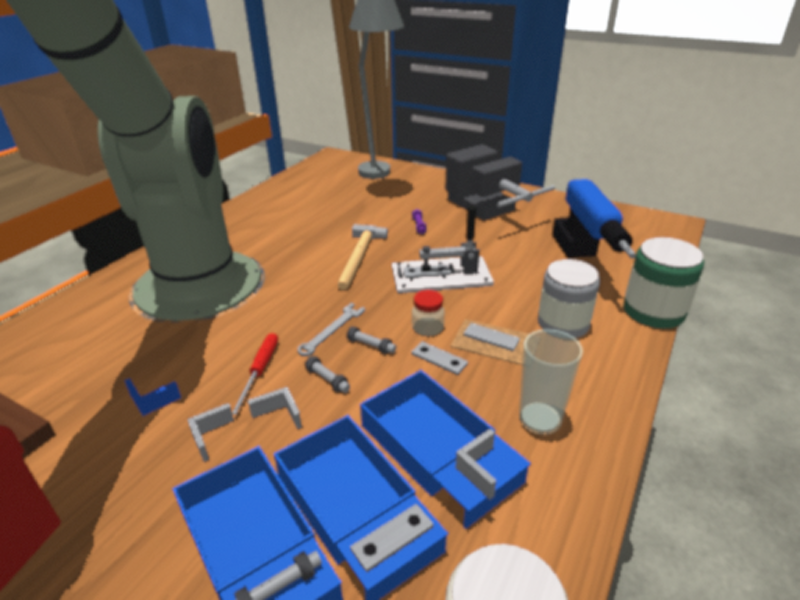

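View pics/side0b.png

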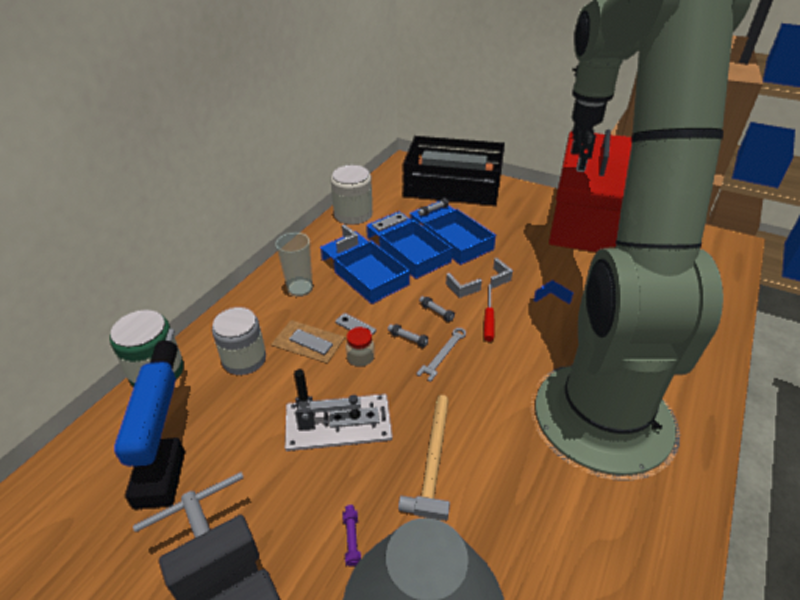

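```bash
python3 - <<'E'
from h import *
import pickle
cs=pickle.load(open('c0.pkl','rb'))
np.set_printoptions(precision=3,suppress=True)
P={'scene':{'jig':[(392,262,.012),(485,247,.012),(493,285,.012),(398,290,.012)],'handle':[(470,200,.16)],'bolts':[(325,374,.013),(370,340,.013)],'strap1':[(440,357,.008)],'blank':[(490,336,.011)],'angA':[(193,420,.034),(230,408,.034),(205,455,.034)],'angB':[(290,392,.034),(252,405,.034),(298,422,.034)],
'binB':[(177,490,.05),(264,451,.05)],'binS':[(277,458,.05),(350,420,.05)],'binA':[(362,405,.05),(420,375,.05),(527,465,.05),(465,515,.05)],'pint':[(540,420,0)],'jar':[(428,325,0)]},
'side':{'jig':[(286,405,.012),(388,395,.012),(391,440,.012),(288,447,.012)],'handle':[(299,373,.16)],'bolts':[(437,308,.013),(408,335,.013)],'strap1':[(355,323,.008)],'blank':[(310,341,.011)],'binA':[(322,255,.05),(374,285,.05)],'pint':[(298,287,0)],'jar':[(360,355,0)]}}
for n in P:
    for k,l in P[n].items(): print(n,k,*[pt(cs[n],u*.64,v*.64,z)[:2] for u,v,z in l])
# rectified views at z=.01, 1.5mm/px ; x up, y left
def rect(c,z,x0=.2,x1=.95,y0=-.75,y1=.25,s=.0013):
    def proj(p):
        q=rot(c).T@(np.array(p)-np.array(c['origin']));K=np.array(c['intrinsics']);return [K[0,2]+K[0,0]*q[0]/-q[2],K[1,2]+K[1,1]*-q[1]/-q[2]]
    W=int((y1-y0)/s);H=int((x1-x0)/s)
    g=np.float32([[0,0],[W,0],[W,H],[0,H]]);w=[(x1,y1,z),(x1,y0,z),(x0,y0,z),(x0,y1,z)]
    M=cv2.getPerspectiveTransform(np.float32([proj(p) for p in w]),g)
    return cv2.warpPerspective(cv2.cvtColor(c['image'],cv2.COLOR_RGB2BGR),M,(W,H))
r=rect(cs['scene'],.01)
for i in range(0,10): cv2.putText(r,'%.1f'%(.25-.1*i),(int(i*.1/.0013),10),0,.35,(0,255,255))
for i in range(8): cv2.putText(r,'%.2f'%(.95-.1*i),(0,int(i*.1/.0013)+4),0,.35,(0,255,255))
cv2.imwrite('pics/rect.png',r)
E
```

```text
scene jig [0.35  0.261] [0.511 0.423] [0.588 0.28 ] [0.418 0.168]
scene handle [0.495 0.351]
scene bolts [ 0.434 -0.121] [ 0.454 -0.004]
scene strap1 [0.588 0.02 ]
scene blank [0.647 0.116]
scene angA [ 0.329 -0.322] [ 0.362 -0.275] [ 0.395 -0.363]
scene angB [ 0.423 -0.201] [ 0.388 -0.253] [ 0.475 -0.247]
scene binB [ 0.418 -0.432] [ 0.477 -0.325]
scene binS [ 0.501 -0.326] [ 0.553 -0.217]
scene binA [ 0.552 -0.183] [ 0.599 -0.08 ] [ 0.812 -0.171] [ 0.769 -0.282]
scene pint [ 0.793 -0.034]
scene jar [0.522 0.104]
side jig [0.576 0.301] [0.403 0.175] [0.343 0.269] [0.51  0.381]
side handle [0.511 0.313]
side bolts [ 0.432 -0.119] [ 0.45  -0.002]
side strap1 [0.585 0.019]
side blank [0.643 0.124]
side binA [ 0.777 -0.124] [ 0.591 -0.083]
side pint [ 0.795 -0.031]
side jar [0.523 0.097]
```

View pics/rect.png

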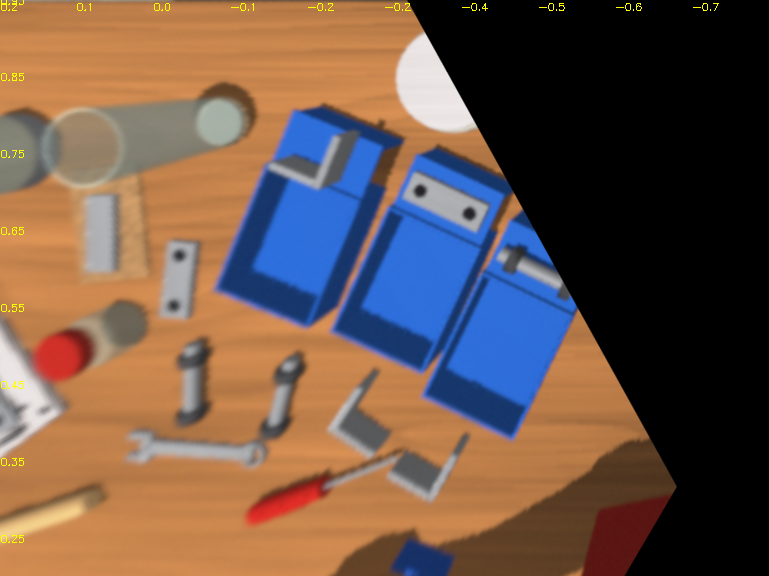

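```bash
python3 -m handwheel '[[0,[0.03,0.034,0.012],0],[0,[0.03,0.034,0.012],0],[0,[0.03,0.034,0.012],0],[0,[0.03,0.034,0.012],0],[0,[0.02,0.034,0.012],0],[0,[0.02,0.034,0.012],0],[0,[0.02,0.034,0.012],0],[0,[0,0.02,0.012],0]]' 60
python3 -m handwheel '[[0,[0,0.02,0],-0.1],[0,[0,0.02,0],-0.1],[0,[0,0.02,0],-0.1],[0,[0,0.02,0],-0.1],[0,[0,0,0],0],[0,[0,0,0],0],[0,[0,0,0],0],[0,[0,0,0],0]]'
python3 - <<'E'
from h import *
import pickle
c=snap('wrist','w1');pickle.dump(c,open('w1.pkl','wb'))
a=cv2.imread('pics/w1.png');cv2.imwrite('pics/w1b.png',cv2.resize(a,(800,600),interpolation=2))
print(arm.get_state()['joint_pos'])
E
```

```text
clock: 0.95
eef_pos: [0.4426, -0.3069, 0.3525]
orientation: [-3.141, -0.001, 0.434]
force: [-1.3, -0.7, 0.1]
grip_width: 0.002
grip_force: 0.0
clock: 1.75
eef_pos: [0.4402, -0.2309, 0.3521]
orientation: [3.142, 0.0, 0.03]
force: [0.2, -0.1, 0.6]
grip_width: -0.0
grip_force: 0.0
[ 0.45423169  0.22056771 -0.10932745  1.79710962  0.0264724   1.12554732
 -1.20524624]
```

View pics/w1b.png

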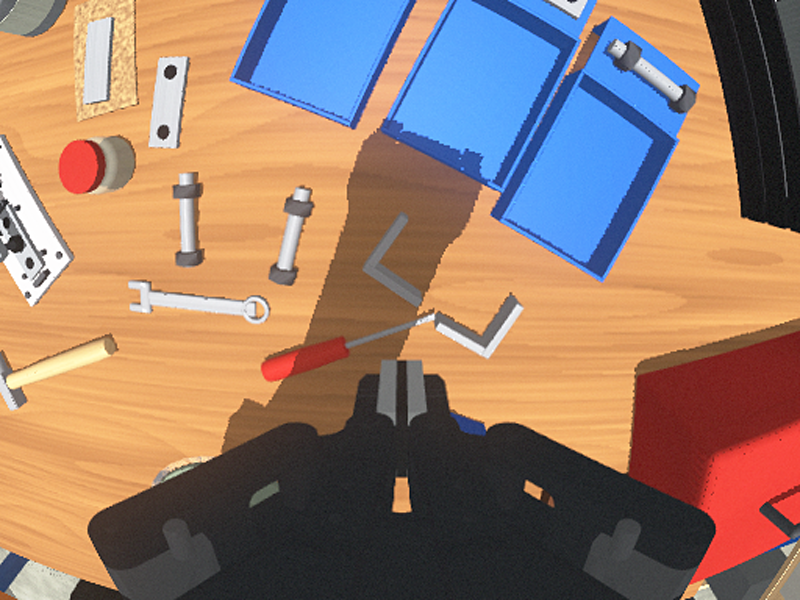

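```bash
cat > m.py <<'E'
import sys,pickle
from h import *
np.set_printoptions(precision=4,suppress=True)
def m(f,P):
    c=pickle.load(open(f,'rb'))
    for k,(z,l) in P.items():
        q=[pt(c,(u+.5)*.64-.5,(v+.5)*.64-.5,z,True)[:2] for u,v in l]
        print(k,*q,'mean',np.mean(q,0),'ang',np.round([np.arctan2(*(q[i]-q[0])[::-1]) for i in range(1,len(q))],3))
E
python3 - <<'E'
from m import *
m('w1.pkl',{'boltA':(.013,[(189,265),(188,173)]),'boltB':(.013,[(282,283),(304,188)]),'ang1':(.034,[(366,266),(405,215),(419,303)]),'ang2':(.034,[(487,353),(519,296),(436,317)]),
'strap1':(.008,[(163,148),(175,57)]),'strap holes':(.008,[(163,132),(170,72)]),'blank':(.011,[(95,103),(101,18)]),'binS':(.05,[(384,127),(499,190),(580,40)]),'binB':(.05,[(493,215),(605,280),(677,140),(585,78)]),'binA':(.05,[(231,79),(352,127)]),'jar':(.07,[(82,166)])})
E
python3 -m handwheel '[[0,[0.01,0.05,0],0.08],[0,[0.01,0.05,0],0.08],[0,[0,0.05,0],0.08],[0,[0,0.05,0],0.08],[0,[0,0.05,0],0.08],[0,[0,0.05,0],0.08],[0,[-0.02,0.05,0],0.08],[0,[-0.02,0.05,0],0.06]]'
python3 -m handwheel '[[0,[-0.02,0,0],0],[0,[-0.02,0,0],0],[0,[0,0,0],0],[0,[0,0,0],0],[0,[0,0,0],0],[0,[0,0,0],0],[0,[0,0,0],0],[0,[0,0,0],0]]'
python3 - <<'E'
from h import *
import pickle
c=snap('wrist','w2');pickle.dump(c,open('w2.pkl','wb'))
a=cv2.imread('pics/w2.png');cv2.imwrite('pics/w2b.png',cv2.resize(a,(800,600),interpolation=2))
E
```

```text
boltA [ 0.4061 -0.0027] [ 0.5052 -0.0073] mean [ 0.4557 -0.005 ] ang [-0.046]
boltB [ 0.3882 -0.109 ] [ 0.4865 -0.134 ] mean [ 0.4373 -0.1215] ang [-0.249]
ang1 [ 0.4132 -0.1985] [ 0.4635 -0.2345] [ 0.3773 -0.251 ] mean [ 0.418 -0.228] ang [-0.621 -2.17 ]
ang2 [ 0.325  -0.3238] [ 0.3874 -0.3512] [ 0.3631 -0.2685] mean [ 0.3585 -0.3145] ang [-0.412  0.967]
strap1 [0.534  0.0257] [0.6331 0.0132] mean [0.5835 0.0194] ang [-0.125]
strap holes [0.5514 0.0256] [0.6169 0.0185] mean [0.5841 0.022 ] ang [-0.108]
blank [0.5945 0.1183] [0.6972 0.1171] mean [0.6459 0.1177] ang [-0.012]
binS [ 0.5447 -0.2133] [ 0.4922 -0.3192] [ 0.6434 -0.3926] mean [ 0.5601 -0.3084] ang [-2.032 -1.068]
binB [ 0.4688 -0.315 ] [ 0.4115 -0.4361] [ 0.5604 -0.5048] [ 0.606  -0.3981] mean [ 0.5117 -0.4135] ang [-2.013 -1.121 -0.545]
binA [ 0.5938 -0.0697] [ 0.5444 -0.1848] mean [ 0.5691 -0.1272] ang [-1.976]
jar [0.5221 0.0918] mean [0.5221 0.0918] ang []
clock: 2.6
eef_pos: [0.4223, 0.1622, 0.3522]
orientation: [-3.141, -0.0, 0.653]
force: [1.5, 0.5, -0.0]
grip_width: -0.0
grip_force: 0.0
clock: 3.4
eef_pos: [0.3831, 0.1607, 0.3522]
orientation: [-3.141, 0.0, 0.65]
force: [-0.2, 0.4, -0.8]
grip_width: -0.002
grip_force: 0.0
```

View pics/w2b.png

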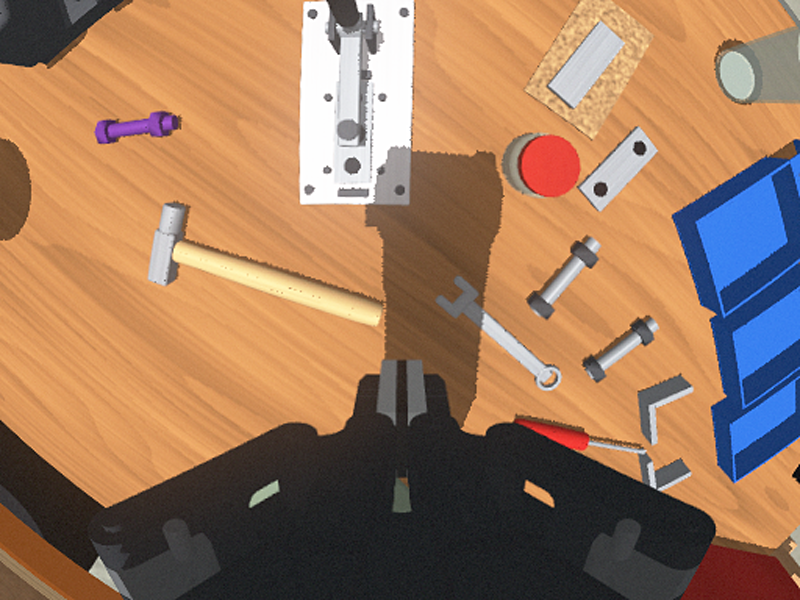

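```bash
python3 - <<'E'
from m import *
m('w2.pkl',{'base-':(.012,[(300,204),(410,205)]),'baseside L':(.012,[(300,204),(304,2)]),'baseside R':(.012,[(410,205),(415,2)]),'pins':(.021,[(327,170),(381,172),(328,97),(382,97)]),'hole':(.020,[(352,166)]),'handletop':(.165,[(347,5)]),
'strap1':(.008,[(603,211),(579,159),(657,155),(636,128)]),'holes':(.008,[(601,189),(640,148)]),'jar':(.07,[(550,165)]),'boltA':(.013,[(537,310),(595,243)]),'boltB':(.013,[(591,372),(655,323)]),'blank':(.011,[(571,107),(549,90),(624,44),(602,22)])})
E
```

```text
base- [0.3483 0.2601] [0.4126 0.1712] mean [0.3805 0.2156] ang [-0.944]
baseside L [0.3483 0.2601] [0.5173 0.3824] mean [0.4328 0.3212] ang [0.627]
baseside R [0.4126 0.1712] [0.5801 0.2923] mean [0.4964 0.2317] ang [0.626]
pins [0.3928 0.2567] [0.422  0.2134] [0.4507 0.2985] [0.4807 0.2566] mean [0.4366 0.2563] ang [-0.977  0.626 -0.001]
hole [0.4101 0.2393] mean [0.4101 0.2393] ang []
handletop [0.5063 0.2976] mean [0.5063 0.2976] ang []
strap1 [0.5362 0.0074] [0.5597 0.0642] [ 0.6274 -0.0036] [0.6315 0.0349] mean [0.5887 0.0257] ang [ 1.178 -0.121  0.281]
holes [0.5524 0.0247] [0.6181 0.0175] mean [0.5852 0.0211] ang [-0.11]
jar [0.5216 0.1007] mean [0.5216 0.1007] ang []
boltA [ 0.4084 -0.0032] [ 0.5038 -0.0061] mean [ 0.4561 -0.0046] ang [-0.03]
boltB [ 0.393  -0.1094] [ 0.4862 -0.1342] mean [ 0.4396 -0.1218] ang [-0.26]
blank [0.5953 0.1054] [0.5933 0.1338] [0.6944 0.1023] [0.6957 0.1351] mean [0.6447 0.1192] ang [ 1.644 -0.031  0.288]
```

```bash
python3 -m handwheel '[[0,[0.026,0.033,0],0],[0,[0.026,0.033,0],0],[0,[0.026,0.033,0],0],[0,[0.026,0.033,0],-0.024],[0,[0,0,-0.048],0],[0,[0,0,-0.048],0],[0,[0,0,-0.048],0],[0,[0,0,-0.048],0]]'
python3 -m handwheel '[[0,[0,0,0],0],[0,[0.01,0.007,0],0],[0,[0.0093,0.0067,0],0],[0,[0.0093,0.0067,0],0],[0,[0.0085,0.0062,-0.0035],0],[0,[0.0085,0.0062,-0.0035],0],[0,[0.0075,0.0054,-0.0065],0],[0,[0,0,0],0]]'
python3 - <<'E'
from h import *
c=snap('side');a=cv2.cvtColor(c['image'],cv2.COLOR_RGB2BGR)[210:330,140:300];cv2.imwrite('pics/s1.png',cv2.resize(a,None,fx=4,fy=4,interpolation=2))
E
```

```text
clock: 4.25
eef_pos: [0.4868, 0.2927, 0.1585]
orientation: [-3.141, -0.0, 0.626]
force: [1.2, 1.5, -0.5]
grip_width: 0.005
grip_force: 0.0
clock: 5.05
eef_pos: [0.5405, 0.3315, 0.1461]
orientation: [-3.141, 0.0, 0.626]
force: [-0.6, -0.2, 1.7]
grip_width: -0.002
grip_force: 0.7
```

View pics/s1.png

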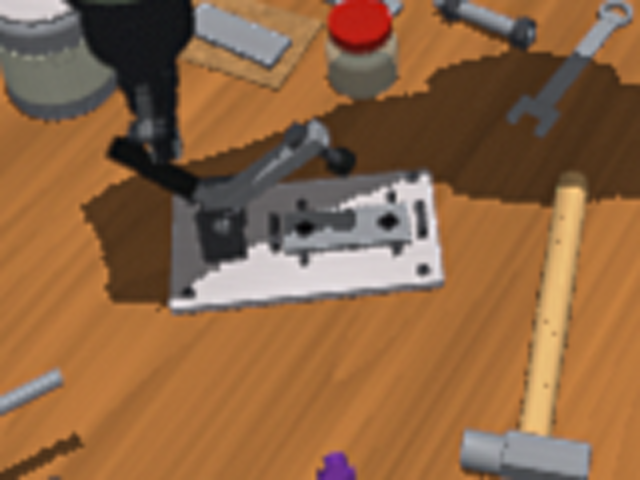

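```bash
python3 -m handwheel '[[0,[0.0073,0.0053,-0.007],0],[0,[0.0057,0.0041,-0.009],0],[0,[0.0057,0.0041,-0.009],0],[0,[0.0024,0.0018,-0.007],0],[0,[0.0024,0.0018,-0.007],0],[0,[0.002,0.0015,-0.0105],0],[0,[0.025,0.018,0.03],0],[0,[0,0,0.05],0]]'
python3 -m handwheel '[[0,[0,0,0.05],0],[0,[0,0,0.05],0],[0,[0,0,0],0],[0,[0,0,0],0],[0,[0,0,0],0],[0,[0,0,0],0],[0,[0,0,0],0],[0,[0,0,0],0]]'
python3 - <<'E'
from h import *
c=snap('side');a=cv2.cvtColor(c['image'],cv2.COLOR_RGB2BGR)[210:330,140:300];cv2.imwrite('pics/s2.png',cv2.resize(a,None,fx=4,fy=4,interpolation=2))
E
```

```text
clock: 5.9
eef_pos: [0.5907, 0.3678, 0.1742]
orientation: [-3.141, 0.005, 0.626]
force: [-0.8, 0.4, 0.3]
grip_width: -0.0
grip_force: 0.0
clock: 6.7
eef_pos: [0.5904, 0.3675, 0.2766]
orientation: [-3.141, 0.001, 0.626]
force: [0.4, -0.1, -0.2]
grip_width: 0.0
grip_force: 0.0
```

View pics/s2.png

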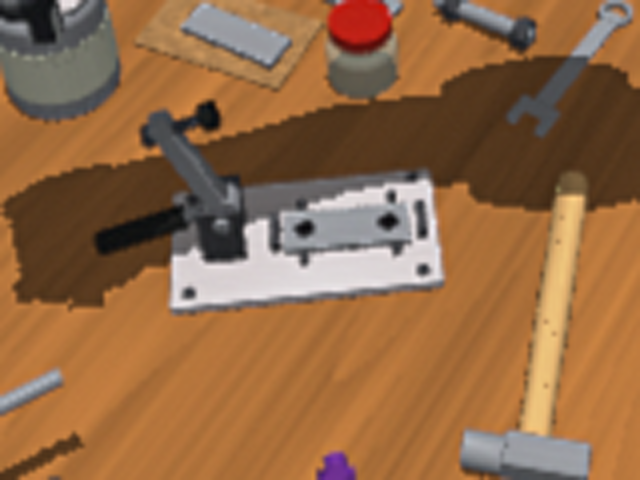

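```bash
python3 -m handwheel '[[0.06,[-0.019,-0.0139,0],0.1495],[0.06,[-0.019,-0.0139,0],0.1495],[0.06,[-0.019,-0.0139,0],0.1495],[0.06,[-0.019,-0.0139,0],0.1495],[0.06,[-0.019,-0.0139,0],0.1495],[0.06,[-0.019,-0.0139,0],0.1495],[0.06,[-0.019,-0.0139,0],0.1495],[0.06,[-0.019,-0.0139,0],0.1495]]' 80
python3 -m handwheel '[[0.06,[0,0,0],0.1495],[0.06,[0,0,0],0.1495],[0.06,[0,0,0],0.1495],[0.06,[0,0,0],0.1495],[0.06,[0,0,0],0.1495],[0.06,[0,0,0],0.1495],[0.06,[0,0,0],0.1495],[0.06,[0,0,0],0.1495]]'
python3 -m handwheel '[[0.06,[0,0,-0.025],0.1495],[0.06,[0,0,-0.025],0.1495],[0.06,[0,0,-0.025],0.1495],[0.06,[0,0,-0.025],0.1495],[0.06,[0,0,0],0.1495],[0.06,[0,0,0],0],[0.06,[0,0,0],0],[0.06,[0,0,0],0]]'
python3 - <<'E'
from h import *
import pickle
c=snap('wrist','w3');pickle.dump(c,open('w3.pkl','wb'))
a=cv2.imread('pics/w3.png');cv2.imwrite('pics/w3b.png',cv2.resize(a,(800,600),interpolation=2))
E
```

```text
clock: 7.55
eef_pos: [0.4377, 0.2557, 0.2772]
orientation: [3.142, 0.0, 1.828]
force: [0.8, -0.1, 1.5]
grip_width: 0.703
grip_force: 0.0
clock: 8.35
eef_pos: [0.4385, 0.2563, 0.2773]
orientation: [3.142, 0.0, 3.024]
force: [0.2, -0.6, 0.3]
grip_width: 0.702
grip_force: 0.0
clock: 9.15
eef_pos: [0.4387, 0.2564, 0.1778]
orientation: [-3.141, 0.001, -2.522]
force: [0.3, 0.4, -0.3]
grip_width: 0.701
grip_force: 0.0
```

View pics/w3b.png

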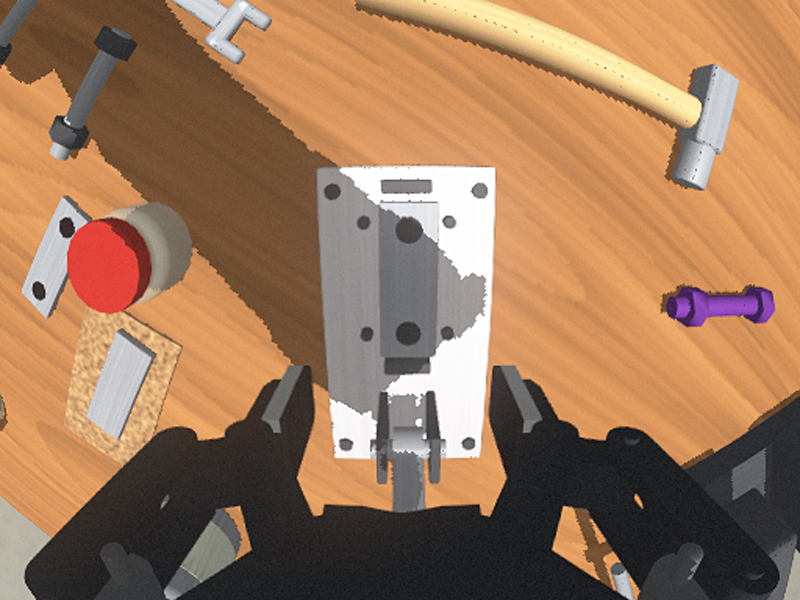

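```bash
python3 - <<'E'
from m import *
m('w3.pkl',{'pins':(.021,[(364,222),(367,334),(449,222),(447,334)]),'holes':(.02,[(409,230),(408,333)]),'strap':(.02,[(379,202),(437,202),(381,357),(435,357)]),'basecorn':(.012,[(317,169),(496,167)]),'sides':(.012,[(335,456),(481,456)]),'stops':(.024,[(406,191),(407,358)])})
E
```

```text
pins [0.4216 0.2157] [0.4794 0.2573] [0.3922 0.2568] [0.4498 0.2988] mean [0.4357 0.2572] ang [0.625 2.192 1.243]
holes [0.4102 0.2404] [0.4639 0.2784] mean [0.4371 0.2594] ang [0.614]
strap [0.4068 0.2161] [0.3868 0.2441] [0.4878 0.2739] [0.4674 0.3025] mean [0.4372 0.2592] ang [2.192 0.62  0.959]
basecorn [0.4124 0.1733] [0.3478 0.2613] mean [0.3801 0.2173] ang [2.204]
sides [0.5795 0.2943] [0.516 0.384] mean [0.5477 0.3392] ang [2.187]
stops [0.392  0.2252] [0.4771 0.287 ] mean [0.4345 0.2561] ang [0.628]
```

```bash
python3 -m handwheel '[[0.06,[-0.001,0.002,-0.03],0.007],[0.06,[0,0,-0.03],0],[0.06,[0,0,-0.03],0],[0.06,[0,0,-0.025],0],[0.06,[0,0,-0.018],0],[0.06,[0,0,-0.0075],0],[0.06,[0,0,0],0],[0.06,[0,0,0],0]]'
python3 -m handwheel '[[0.025,[0,0,0],0],[0.025,[0,0,0],0],[0.025,[0,0,0],0],[0.025,[0,0,0],0],[0.025,[0,0,0.01],0],[0.025,[0,0,0.02],0],[0.025,[0,0,0.03],0],[0.025,[0,0,0],0]]'
```

```text
clock: 10.0
eef_pos: [0.4378, 0.2586, 0.0377]
orientation: [-3.141, 0.001, -2.512]
force: [0.4, -0.7, 0.2]
grip_width: 0.707
grip_force: 0.0
clock: 10.8
eef_pos: [0.4385, 0.2593, 0.1001]
orientation: [-3.141, 0.004, -2.511]
force: [1.3, -0.2, -2.6]
grip_width: 0.387
grip_force: 80.9
```

```bash
python3 -m handwheel '[[0.025,[0,0,0.045],0],[0.025,[0,-0.02,0.04],-0.1325],[0.025,[0.0113,-0.041,0],-0.1325],[0.025,[0.0113,-0.041,0],-0.1325],[0.025,[0.0113,-0.041,0],-0.1325],[0.025,[0.0113,-0.041,0],-0.1325],[0.025,[0.0113,-0.041,0],-0.1325],[0.025,[0.0113,-0.041,0],-0.1325]]'
python3 -m handwheel '[[0.025,[0.0113,-0.041,0],-0.1325],[0.025,[0.0113,-0.041,0],0],[0.025,[0.0113,-0.041,0],0],[0.025,[0.0113,-0.041,0],0],[0.025,[0.0113,-0.041,0],0],[0.025,[0.0113,-0.041,0],0],[0.025,[0.0113,-0.041,0],0],[0.025,[0.0113,-0.005,0],0]]'
python3 -m handwheel '[[0.025,[0,0,0],0],[0.025,[0,0,0],0],[0.025,[0,0,0],0],[0.025,[0,0,0],0],[0.025,[0,0,0],0],[0.025,[0,0,0],0],[0.025,[0,0,0],0],[0.025,[0,0,0],0]]'
python3 - <<'E'
from h import *
import pickle
c=snap('wrist','w4');pickle.dump(c,open('w4.pkl','wb'))
a=cv2.imread('pics/w4.png');cv2.imwrite('pics/w4b.png',cv2.resize(a,(800,600),interpolation=2))
E
```

```text
clock: 11.6
eef_pos: [0.5053, -0.0097, 0.1819]
orientation: [-3.141, 0.0, 2.839]
force: [1.2, 1.0, -2.2]
grip_width: 0.386
grip_force: 81.2
clock: 12.4
eef_pos: [0.5945, -0.306, 0.1808]
orientation: [-3.139, -0.0, 2.705]
force: [-0.9, 1.4, -3.1]
grip_width: 0.389
grip_force: 81.2
clock: 13.2
eef_pos: [0.5957, -0.2996, 0.1818]
orientation: [-3.142, 0.0, 2.712]
force: [-0.7, 0.9, -2.5]
grip_width: 0.388
grip_force: 81.2
```

View pics/w4b.png

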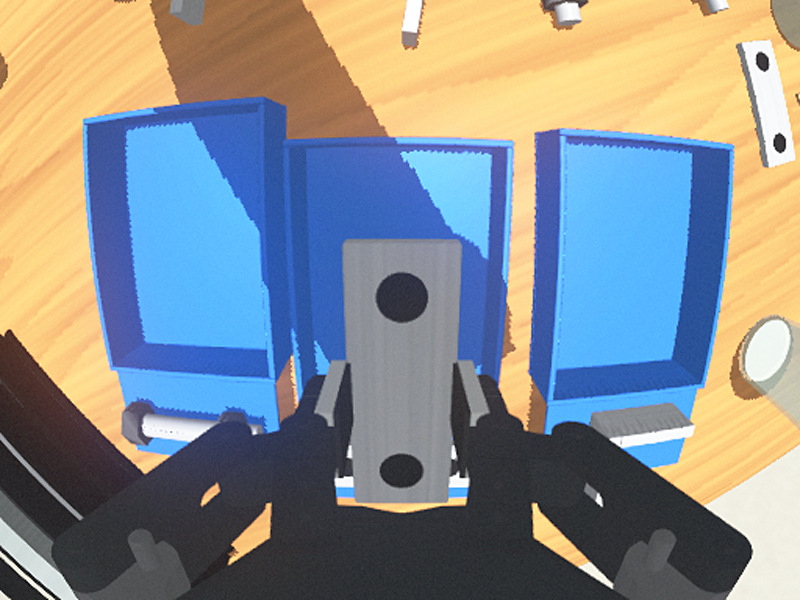

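```bash
python3 - <<'E'
from m import *
m('w4.pkl',{'S':(.05,[(287,142),(513,142)]),'B':(.05,[(84,120),(266,99),(112,369),(277,348)]),'A':(.05,[(537,131),(733,147),(532,373),(704,386)]),'strap1':(.008,[(763,62),(780,143)])})
E
```

```text
S [ 0.4925 -0.3206] [ 0.5432 -0.2102] mean [ 0.5178 -0.2654] ang [1.141]
B [ 0.4106 -0.4324] [ 0.4652 -0.3209] [ 0.5613 -0.5047] [ 0.5954 -0.3819] mean [ 0.5081 -0.41  ] ang [ 1.115 -0.447  0.267]
A [ 0.5425 -0.1951] [ 0.5945 -0.0683] [ 0.6751 -0.2484] [ 0.7483 -0.1315] mean [ 0.6401 -0.1608] ang [ 1.182 -0.382  0.3  ]
strap1 [0.5527 0.0268] [0.6178 0.0192] mean [0.5852 0.023 ] ang [-0.115]
```

```bash
python3 -m handwheel '[[0.025,[0,0,-0.03],0],[0.025,[0,0,-0.03],0],[0.025,[0,0,-0.03],0],[0.025,[0,0,-0.03],0],[0.025,[0,0,-0.02],0],[0.025,[0,0,-0.007],0],[0.025,[0,0,0],0],[0.025,[0,0,0],0]]'
python3 -m handwheel '[[0.06,[0,0,0],0],[0.06,[0,0,0],0],[0.06,[0,0,0],0],[0.06,[0,0,0.04],0],[0.06,[0,0,0.05],0],[0.06,[0,0,0.05],0],[0.06,[0,0,0],0],[0.06,[0,0,0],0]]'
```

```text
clock: 14.05
eef_pos: [0.5963, -0.2998, 0.036]
orientation: [3.141, 0.001, 2.712]
force: [-0.4, -0.1, -2.1]
grip_width: 0.388
grip_force: 81.1
clock: 14.85
eef_pos: [0.596, -0.3, 0.1763]
orientation: [-3.141, 0.002, 2.712]
force: [-0.1, -1.1, -0.5]
grip_width: 0.704
grip_force: 0.0
```

```bash
cat > d.py <<'E'
from h import *
import sys
np.set_printoptions(precision=4,suppress=True)
def det(c,z,near,R=.08,fish=True,smax=70,vmin=0):
    hsv=cv2.cvtColor(c['image'],cv2.COLOR_RGB2HSV);m=((hsv[...,1]<smax)&(hsv[...,2]>=vmin)).astype(np.uint8)*255
    m=cv2.morphologyEx(m,cv2.MORPH_OPEN,np.ones((2,2),np.uint8))
    cs,_=cv2.findContours(m,cv2.RETR_EXTERNAL,cv2.CHAIN_APPROX_NONE)
    for k in cs:
        if cv2.contourArea(k)<60: continue
        q=np.array([pt(c,u,v,z,fish)[:2] for u,v in k[:,0]]).astype(np.float32)
        (cx,cy),(w,h),a=cv2.minAreaRect(q*1000)
        if np.hypot(cx/1000-near[0],cy/1000-near[1])>R: continue
        b=cv2.boxPoints(((cx,cy),(w,h),a));e=b[1]-b[0];f=b[2]-b[1];l=e if np.hypot(*e)>np.hypot(*f) else f
        mm=cv2.moments((q*1000).reshape(-1,1,2));
        print('blob c(%.4f,%.4f) centroid(%.4f,%.4f) size %.1f x %.1f longaxis %.3f'%(cx/1e3,cy/1e3,mm['m10']/mm['m00']/1e3,mm['m01']/mm['m00']/1e3,max(w,h),min(w,h),np.arctan(l[1]/l[0])),'px',k[:,0].mean(0).round())
E
python3 -m handwheel '[[0.055,[-0.001,0.04,0],0.04],[0.055,[-0.001,0.04,0],0.04],[0.055,[-0.001,0.04,0],0.04],[0.055,[-0.001,0.04,0],0.04],[0.055,[-0.001,0.04,0],0.04],[0.055,[-0.002,0.04,0],0.04],[0.055,[-0.002,0.042,0],0.04],[0.055,[-0.002,0.04,0],0.04]]'
python3 -m handwheel '[[0.055,[0,0,0],0],[0.055,[0,0,0],0],[0.055,[0,0,0],0],[0.055,[0,0,0],0],[0.055,[0,0,0],0],[0.055,[0,0,0],0],[0.055,[0,0,0],0],[0.055,[0,0,0],0]]'
python3 -c "
from d import *
c=snap('wrist','w5');print('strap');det(c,.008,(.585,.022));print('blank');det(c,.011,(.645,.119),.05);print('bolts');det(c,.013,(.45,-.06),.12)"
```

```text
clock: 15.65
eef_pos: [0.5838, 0.0239, 0.1737]
orientation: [-3.141, -0.002, 3.034]
force: [1.4, -0.6, 0.7]
grip_width: 0.645
grip_force: 0.0
clock: 16.45
eef_pos: [0.5847, 0.0222, 0.1748]
orientation: [-3.142, 0.0, 3.032]
force: [0.8, -0.0, 0.4]
grip_width: 0.647
grip_force: 0.0
strap
blob c(0.5856,0.0230) centroid(0.5852,0.0230) size 100.1 x 36.0 longaxis -0.111 px [258. 176.]
blank
bolts
blob c(0.4381,-0.1193) centroid(0.4365,-0.1187) size 102.2 x 34.2 longaxis -0.260 px [103.  57.]
blob c(0.4555,-0.0029) centroid(0.4541,-0.0028) size 102.8 x 27.1 longaxis -0.018 px [216.  50.]
```

```bash
python3 -m handwheel '[[0.055,[0.0005,0.0008,-0.03],0],[0.055,[0,0,-0.03],0],[0.055,[0,0,-0.03],0],[0.055,[0,0,-0.03],0],[0.055,[0,0,-0.02],0],[0.055,[0,0,-0.008],0],[0.055,[0,0,0],0],[0.055,[0,0,0],0]]'
python3 -m handwheel '[[0.025,[0,0,0],0],[0.025,[0,0,0],0],[0.025,[0,0,0],0],[0.025,[0,0,0],0],[0.025,[0,0,0.03],0],[0.025,[0,0,0.045],0],[0.025,[0,0,0.045],0],[0.025,[0,0,0],0]]'
```

```text
clock: 17.3
eef_pos: [0.5857, 0.0233, 0.0278]
orientation: [3.141, 0.001, 3.032]
force: [-0.1, 0.2, 0.7]
grip_width: 0.645
grip_force: 0.0
clock: 18.1
eef_pos: [0.5874, 0.0238, 0.1527]
orientation: [3.14, 0.008, 3.032]
force: [0.3, 0.6, -2.2]
grip_width: 0.38
grip_force: 80.5
```

```bash
python3 -m handwheel '[[0.025,[0.001,-0.0406,0],-0.04],[0.025,[0.001,-0.0406,0],-0.04],[0.025,[0.001,-0.0406,0],-0.04],[0.025,[0.001,-0.0406,0],-0.04],[0.025,[0.001,-0.0406,0],-0.04],[0.025,[0.001,-0.0406,0],-0.04],[0.025,[0.001,-0.0406,0],-0.04],[0.025,[0.001,-0.0406,0],-0.04]]'
python3 -m handwheel '[[0.025,[0,0,0],0],[0.025,[0,0,0],0],[0.025,[0,0,-0.03],0],[0.025,[0,0,-0.03],0],[0.025,[0,0,-0.03],0],[0.025,[0,0,-0.017],0],[0.025,[0,0,0],0],[0.025,[0,0,0],0]]'
python3 -m handwheel '[[0.055,[0,0,0],0],[0.055,[0,0,0],0],[0.055,[0,0,0],0],[0.055,[0,0,0.04],0],[0.055,[0,0,0.05],0],[0.055,[0,0,0.03],0],[0.055,[0,0,0],0],[0.055,[0,0,0],0]]'
```

```text
clock: 18.9
eef_pos: [0.5927, -0.3036, 0.1469]
orientation: [-3.141, 0.0, 2.71]
force: [1.0, 0.3, -1.6]
grip_width: 0.377
grip_force: 79.6
clock: 19.7
eef_pos: [0.5936, -0.3007, 0.0401]
orientation: [3.141, 0.0, 2.714]
force: [1.1, -0.4, -2.1]
grip_width: 0.379
grip_force: 102.2
clock: 20.5
eef_pos: [0.5933, -0.3019, 0.1605]
orientation: [-3.141, 0.001, 2.712]
force: [-0.0, 0.0, -0.7]
grip_width: 0.643
grip_force: 0.0
```

```bash
python3 -m handwheel '[[0.05,[-0.0178,0.0374,0],0.05],[0.05,[-0.0178,0.0374,0],0.05],[0.05,[-0.0178,0.0374,0],0.05],[0.05,[-0.0178,0.0374,0],0.05],[0.05,[-0.0178,0.0374,0],0.05],[0.05,[-0.0178,0.0374,0],0.05],[0.05,[-0.0178,0.0374,0],0.05],[0.05,[-0.0178,0.0374,0],0.05]]'
python3 -m handwheel '[[0.05,[0,0,0],0],[0.05,[0,0,0],0],[0.05,[0,0,0],0],[0.05,[0,0,0],0],[0.05,[0,0,0],0],[0.05,[0,0,0],0],[0.05,[0,0,0],0],[0.05,[0,0,0],0]]'
python3 -c "
from d import *
c=snap('wrist','w6');print('bolts');det(c,.013,(.45,-.06),.12)"
```

```text
clock: 21.3
eef_pos: [0.4493, -0.0013, 0.1591]
orientation: [3.141, -0.001, 3.114]
force: [2.1, 0.7, 0.4]
grip_width: 0.586
grip_force: 0.0
clock: 22.1
eef_pos: [0.4508, -0.0026, 0.1598]
orientation: [3.142, 0.0, 3.112]
force: [0.0, -0.3, -0.1]
grip_width: 0.589
grip_force: 0.0
bolts
blob c(0.5235,-0.0727) centroid(0.5247,-0.0722) size 55.3 x 16.0 longaxis -0.368 px [193. 254.]
blob c(0.4582,-0.0028) centroid(0.4576,-0.0026) size 104.1 x 25.4 longaxis -0.017 px [258. 186.]
blob c(0.4401,-0.1200) centroid(0.4390,-0.1196) size 105.3 x 30.8 longaxis -0.257 px [138. 172.]
blob c(0.3621,0.0001) centroid(0.3620,0.0002) size 174.6 x 36.7 longaxis 1.503 px [268.  87.]
```

Good; grasp bolt A.

```bash
python3 -m handwheel '[[0.05,[0,0,-0.03],0.01],[0.05,[0,0,-0.03],0],[0.05,[0,0,-0.03],0],[0.05,[0,0,-0.025],0],[0.05,[0,0,-0.0173],0],[0.05,[0,0,0],0],[0.05,[0,0,0],0],[0.005,[0,0,0],0]]'
python3 -m handwheel '[[0.005,[0,0,0],0],[0.005,[0,0,0],0],[0.005,[0,0,0],0],[0.005,[0,0,0],0],[0.005,[0,0,0.03],0],[0.005,[0,0,0.045],0],[0.005,[0,0,0.045],0],[0.005,[0,0,0.03],0]]'
python3 -m handwheel '[[0.005,[0.008,-0.045,0],-0.05],[0.005,[0.008,-0.045,0],-0.05],[0.005,[0.008,-0.045,0],-0.05],[0.005,[0.008,-0.045,0],-0.05],[0.005,[0.008,-0.045,0],-0.05],[0.005,[0.008,-0.045,0],-0.05],[0.005,[0.008,-0.045,0],-0.05],[0.005,[0.008,-0.045,0],-0.05]]'
python3 -m handwheel '[[0.005,[0,-0.025,0],0],[0.005,[0,-0.025,0],0],[0.005,[0,0,0],0],[0.005,[0,0,-0.03],0],[0.005,[0,0,-0.04],0],[0.005,[0,0,-0.04],0],[0.005,[0,0,-0.03],0],[0.005,[0,0,0],0]]'
```

```text
clock: 22.95
eef_pos: [0.4512, -0.0024, 0.0284]
orientation: [3.142, 0.001, 3.122]
force: [-0.6, 0.3, 0.2]
grip_width: 0.432
grip_force: 0.0
clock: 23.75
eef_pos: [0.4509, -0.0022, 0.1803]
orientation: [-3.141, 0.002, 3.123]
force: [0.3, -0.1, -3.4]
grip_width: 0.15
grip_force: 79.3
clock: 24.55
eef_pos: [0.5144, -0.3646, 0.1779]
orientation: [-3.141, 0.0, 2.72]
force: [1.9, 0.6, -1.8]
grip_width: 0.152
grip_force: 79.6
clock: 25.35
eef_pos: [0.5132, -0.4109, 0.0344]
orientation: [3.14, -0.005, 2.723]
force: [-1.1, 0.0, -2.0]
grip_width: 0.149
grip_force: 86.4
```

```bash
python3 -m handwheel '[[0.05,[0,0,0],0],[0.05,[0,0,0],0],[0.05,[0,0,0],0],[0.05,[0,0,0.03],0],[0.05,[0,0,0.045],0],[0.05,[0,0,0.045],0],[0.05,[0,0,0.005],0],[0.05,[0,0,0],0]]'
python3 -m handwheel '[[0.05,[-0.0098,0.0365,0],0.02],[0.05,[-0.0098,0.0365,0],0.02],[0.05,[-0.0098,0.0365,0],0.02],[0.05,[-0.0098,0.0365,0],0.02],[0.05,[-0.0098,0.0365,0],0.02],[0.05,[-0.0098,0.0365,0],0.02],[0.05,[-0.0098,0.0365,0],0.02],[0.05,[-0.0098,0.0365,0],0.02]]'
python3 -m handwheel '[[0.05,[0,0,0],0],[0.05,[0,0,0],0],[0.05,[0,0,0],0],[0.05,[0,0,0],0],[0.05,[0,0,0],0],[0.05,[0,0,0],0],[0.05,[0,0,0],0],[0.05,[0,0,0],0]]'
python3 -c "
from d import *
c=snap('wrist','w7');print('bolts');det(c,.013,(.45,-.06),.12);print('angles');det(c,.034,(.4,-.25),.15)"
```

```text
clock: 26.15
eef_pos: [0.5153, -0.413, 0.165]
orientation: [-3.14, 0.003, 2.722]
force: [0.2, -0.4, -0.1]
grip_width: 0.587
grip_force: 0.0
clock: 26.95
eef_pos: [0.4352, -0.1192, 0.162]
orientation: [3.142, -0.001, 2.883]
force: [1.4, 1.6, -0.6]
grip_width: 0.588
grip_force: 0.0
clock: 27.75
eef_pos: [0.4364, -0.1205, 0.1625]
orientation: [-3.142, -0.0, 2.882]
force: [0.1, 0.2, 0.8]
grip_width: 0.584
grip_force: 0.0
bolts
blob c(0.4405,-0.1196) centroid(0.4402,-0.1198) size 103.2 x 26.2 longaxis -0.257 px [259. 181.]
blob c(0.3602,-0.0020) centroid(0.3618,-0.0018) size 175.5 x 36.5 longaxis 1.478 px [361.  76.]
angles
blob c(0.4826,-0.1982) centroid(0.4838,-0.1980) size 51.5 x 14.9 longaxis -0.594 px [193. 254.]
blob c(0.4168,-0.2334) centroid(0.4110,-0.2155) size 76.1 x 71.5 longaxis -0.581 px [149. 191.]
blob c(0.4346,-0.1182) centroid(0.4342,-0.1184) size 95.1 x 24.2 longaxis -0.257 px [259. 181.]
blob c(0.3349,-0.2673) centroid(0.3489,-0.2975) size 190.6 x 57.4 longaxis -1.311 px [ 86. 138.]
```

```bash
python3 -m handwheel '[[0.05,[-0.001,0.002,-0.03],0.002],[0.05,[0,0,-0.03],0],[0.05,[0,0,-0.03],0],[0.05,[0,0,-0.025],0],[0.05,[0,0,-0.0195],0],[0.05,[0,0,0],0],[0.05,[0,0,0],0],[0.005,[0,0,0],0]]'
python3 -m handwheel '[[0.005,[0,0,0],0],[0.005,[0,0,0],0],[0.005,[0,0,0],0],[0.005,[0,0,0],0],[0.005,[0,0,0.03],0],[0.005,[0,0,0.045],0],[0.005,[0,0,0.045],0],[0.005,[0,0,0.03],0]]'
python3 -m handwheel '[[0.005,[0.0105,-0.0354,0],-0.02],[0.005,[0.0105,-0.0354,0],-0.02],[0.005,[0.0105,-0.0354,0],-0.02],[0.005,[0.0105,-0.0354,0],-0.02],[0.005,[0.0105,-0.0354,0],-0.02],[0.005,[0.0105,-0.0354,0],-0.02],[0.005,[0.0105,-0.0354,0],-0.02],[0.005,[0.0105,-0.0354,0],-0.02]]'
python3 -m handwheel '[[0.005,[0,0,0],0],[0.005,[0,0,0],0],[0.005,[0,0,-0.03],0],[0.005,[0,0,-0.04],0],[0.005,[0,0,-0.04],0],[0.005,[0,0,-0.007],0],[0.005,[0,0,0],0],[0.005,[0,0,0],0]]'
```

```text
clock: 28.6
eef_pos: [0.4359, -0.1186, 0.029]
orientation: [-3.142, 0.001, 2.884]
force: [-0.5, -0.0, -0.1]
grip_width: 0.43
grip_force: 0.0
clock: 29.4
eef_pos: [0.4355, -0.1183, 0.1809]
orientation: [-3.141, 0.002, 2.885]
force: [0.1, -1.5, -2.3]
grip_width: 0.15
grip_force: 79.4
clock: 30.2
eef_pos: [0.5192, -0.4033, 0.1784]
orientation: [-3.142, 0.0, 2.723]
force: [2.0, 0.4, -1.4]
grip_width: 0.152
grip_force: 79.6
clock: 31.0
eef_pos: [0.5198, -0.4012, 0.0622]
orientation: [3.141, 0.001, 2.725]
force: [-0.4, -0.2, -2.0]
grip_width: 0.153
grip_force: 79.6
```

```bash
python3 -m handwheel '[[0.05,[0,0,0],0],[0.05,[0,0,0],0],[0.05,[0,0,0],0],[0.05,[0,0,0.03],0],[0.05,[0,0,0.045],0],[0.05,[0,0,0.045],0],[0.05,[0,0,0.045],0],[0.05,[0,0,0.03],0]]'
python3 -m handwheel '[[0.05,[-0.014,0.03,0],0],[0.05,[-0.014,0.03,0],0],[0.05,[-0.014,0.03,0],0],[0.05,[-0.014,0.03,0],0],[0.05,[-0.014,0.01,0],0],[0.05,[0,0,0],0],[0.05,[0,0,0],0],[0.05,[0,0,0],0]]'
python3 - <<'E'
from h import *
import pickle
c=snap('wrist','w8');pickle.dump(c,open('w8.pkl','wb'))
a=cv2.imread('pics/w8.png');cv2.imwrite('pics/w8b.png',cv2.resize(a,(800,600),interpolation=2))
E
```

```text
clock: 31.8
eef_pos: [0.5199, -0.4016, 0.2597]
orientation: [-3.141, 0.003, 2.724]
force: [-0.3, -0.5, -0.9]
grip_width: 0.583
grip_force: 0.0
clock: 32.6
eef_pos: [0.4498, -0.2723, 0.2561]
orientation: [3.141, 0.0, 2.724]
force: [0.3, -1.0, 0.1]
grip_width: 0.584
grip_force: 0.0
```

View pics/w8b.png

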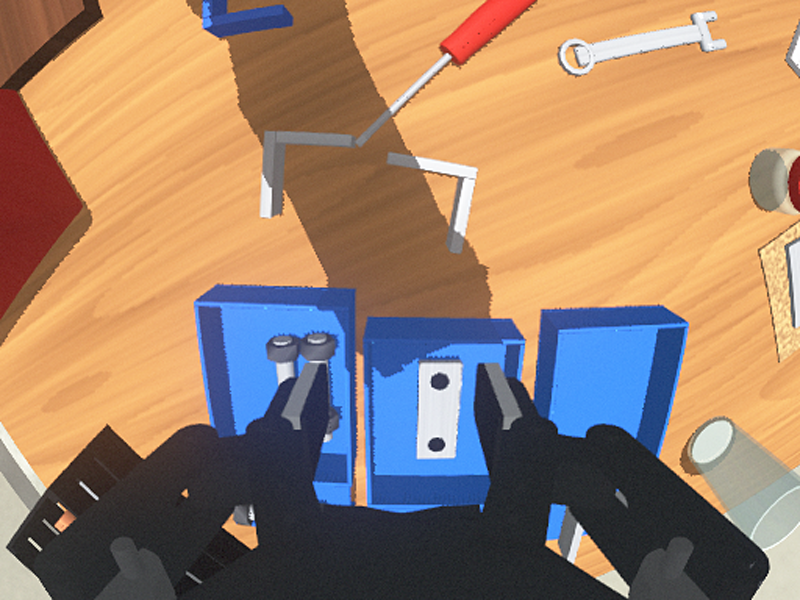

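```bash
python3 - <<'E'
from m import *
m('w8.pkl',{'a1':(.034,[(471,174),(389,158),(457,246)]),'a2':(.034,[(269,136),(352,139),(267,212)]),'driver':(.004,[(358,143),(450,57)])})
c=pickle.load(open('w8.pkl','rb'))
a=cv2.cvtColor(c['image'],cv2.COLOR_RGB2BGR)[75:170,150:320];cv2.imwrite('pics/w8c.png',cv2.resize(a,None,fx=4.5,fy=4.5,interpolation=0))
from d import det
det(c,.034,(.4,-.25),.12)
E
```

```text
a1 [ 0.4117 -0.2004] [ 0.3774 -0.2504] [ 0.4572 -0.2307] mean [ 0.4155 -0.2272] ang [-2.172 -0.587]
a2 [ 0.3238 -0.3235] [ 0.3535 -0.2689] [ 0.3746 -0.35  ] mean [ 0.3506 -0.3142] ang [ 1.072 -0.48 ]
driver [ 0.3559 -0.2683] [ 0.3211 -0.174 ] mean [ 0.3385 -0.2211] ang [1.924]
blob c(0.4198,-0.2388) centroid(0.4191,-0.2207) size 65.9 x 65.9 longaxis 0.992 px [284. 121.]
blob c(0.3356,-0.2710) centroid(0.3480,-0.2964) size 184.7 x 54.9 longaxis -1.328 px [214.  89.]
```

View pics/w8c.png

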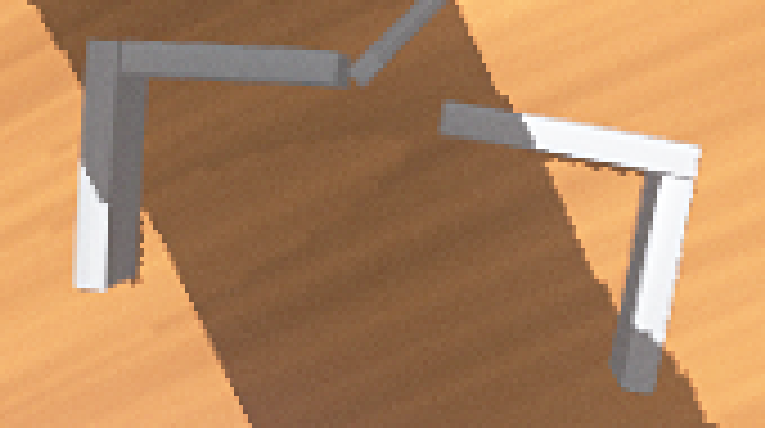

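```bash
python3 - <<'E'
from m import *
f=lambda l:[((150+x/4.5)/.64,(75+y/4.5)/.64) for x,y in l]
m('w8.pkl',{'a1leg1':(.034,f([(685,158),(442,118)])),'a1leg2':(.034,f([(685,158),(638,378)])),'a2leg1':(.034,f([(104,55),(340,68)])),'a2leg2':(.034,f([(103,55),(91,290)]))})
E
```

```text
a1leg1 [ 0.4108 -0.199 ] [ 0.3772 -0.2512] mean [ 0.394  -0.2251] ang [-2.142]
a1leg2 [ 0.4108 -0.199 ] [ 0.4586 -0.2322] mean [ 0.4347 -0.2156] ang [-0.606]
a2leg1 [ 0.3245 -0.3226] [ 0.3549 -0.2692] mean [ 0.3397 -0.2959] ang [1.054]
a2leg2 [ 0.3244 -0.3228] [ 0.3782 -0.3528] mean [ 0.3513 -0.3378] ang [-0.507]
```

```bash
python3 -m handwheel '[[0.05,[-0.0065,0.0275,-0.02],-0.0885],[0.05,[-0.0065,0.0275,-0.03],-0.0885],[0.05,[0,0,-0.04],0],[0.05,[0,0,-0.04],0],[0.05,[0,0,-0.03],0],[0.05,[0,0,-0.03],0],[0.05,[0,0,-0.024],0],[0.05,[0,0,-0.01],0]]'
python3 -m handwheel '[[0.05,[0,0,0],0],[0.002,[0,0,0],0],[0.002,[0,0,0],0],[0.002,[0,0,0],0],[0.002,[0,0,0],0],[0.002,[0,0,0],0],[0.002,[0,0,0.03],0],[0.002,[0,0,0.03],0]]'
python3 -m handwheel '[[0.002,[0,0,0.04],0],[0.002,[0,0,0.04],0],[0.002,[0,0,0],0],[0.002,[0,0,0],0],[0.002,[0,0,0],0],[0.002,[0,0,0],0],[0.002,[0,0,0],0],[0.002,[0,0,0],0]]'
python3 -c "
from d import *
c=snap('wrist','w9')"
```

```text
clock: 33.45
eef_pos: [0.436, -0.2163, 0.0299]
orientation: [-3.142, -0.002, 2.547]
force: [1.1, 0.0, 0.5]
grip_width: 0.582
grip_force: 0.0
clock: 34.25
eef_pos: [0.436, -0.2164, 0.0929]
orientation: [3.142, -0.001, 2.548]
force: [0.2, -0.4, -2.4]
grip_width: 0.085
grip_force: 79.2
clock: 35.05
eef_pos: [0.4362, -0.2164, 0.1715]
orientation: [3.141, -0.001, 2.548]
force: [-0.2, -1.0, -3.2]
grip_width: 0.086
grip_force: 79.2
```

```bash
python3 -m handwheel '[[0.002,[0.031,0.0068,0],0.02],[0.002,[0.031,0.0068,0],0.02],[0.002,[0.031,0.0068,0],0.02],[0.002,[0.031,0.0068,0],0.02],[0.002,[0.031,0.0068,0],0.02],[0.002,[0.031,0.0068,0],0.02],[0.002,[0.031,0.0068,0],0.02],[0.002,[0.031,0.0068,0],0.022]]'
python3 -m handwheel '[[0.002,[0,0,0],0],[0.002,[0,0,0],0],[0.002,[0,0,-0.03],0],[0.002,[0,0,-0.03],0],[0.002,[0,0,-0.03],0],[0.002,[0,0,-0.03],0],[0.002,[0,0,-0.012],0],[0.002,[0,0,0],0]]'
```

```text
clock: 35.9
eef_pos: [0.6854, -0.1619, 0.1714]
orientation: [-3.141, -0.001, 2.71]
force: [-0.3, -0.7, -2.1]
grip_width: 0.09
grip_force: 79.2
clock: 36.7
eef_pos: [0.6836, -0.1626, 0.0392]
orientation: [-3.141, -0.001, 2.709]
force: [-0.5, 0.0, -2.7]
grip_width: 0.086
grip_force: 80.9
```

```bash
python3 -m handwheel '[[0.03,[0,0,0],0],[0.03,[0,0,0],0],[0.03,[0,0,0],0],[0.03,[0,0,0.03],0],[0.03,[0,0,0.04],0],[0.03,[0,0,0.04],0],[0.03,[0,0,0.04],0],[0.05,[0,0,0],0]]'
python3 -m handwheel '[[0.05,[-0.0416,-0.0223,0],-0.01],[0.05,[-0.0416,-0.0223,0],-0.01],[0.05,[-0.0416,-0.0223,0],-0.01],[0.05,[-0.0416,-0.0223,0],-0.01],[0.05,[-0.0416,-0.0223,0],-0.01],[0.05,[-0.0416,-0.0223,0],-0.01],[0.05,[-0.0416,-0.0223,0],-0.01],[0.05,[-0.0416,-0.0223,0],-0.01]]'
python3 -m handwheel '[[0.05,[0,0,0],0],[0.05,[0,0,0],0],[0.05,[0,0,0],0],[0.05,[0,0,0],0],[0.05,[0,0,0],0],[0.05,[0,0,0],0],[0.05,[0,0,0],0],[0.05,[0,0,0],0]]'
python3 - <<'E'
from d import *
import pickle
c=snap('wrist','w10');pickle.dump(c,open('w10.pkl','wb'));det(c,.034,(.36,-.32),.1)
a=cv2.imread('pics/w10.png');cv2.imwrite('pics/w10b.png',cv2.resize(a,(800,600),interpolation=2))
E
```

```text
clock: 37.5
eef_pos: [0.6865, -0.1621, 0.1966]
orientation: [3.14, 0.008, 2.709]
force: [0.6, 0.3, 0.4]
grip_width: 0.507
grip_force: 0.0
clock: 38.3
eef_pos: [0.3498, -0.3413, 0.1903]
orientation: [-3.141, 0.001, 2.629]
force: [1.4, -2.1, 0.0]
grip_width: 0.586
grip_force: 0.0
clock: 39.1
eef_pos: [0.3517, -0.3405, 0.19]
orientation: [3.142, -0.0, 2.63]
force: [0.3, 0.7, -0.1]
grip_width: 0.583
grip_force: 0.0
blob c(0.3313,-0.2743) centroid(0.3416,-0.2908) size 181.3 x 53.6 longaxis -1.301 px [303. 144.]
```

View pics/w10b.png

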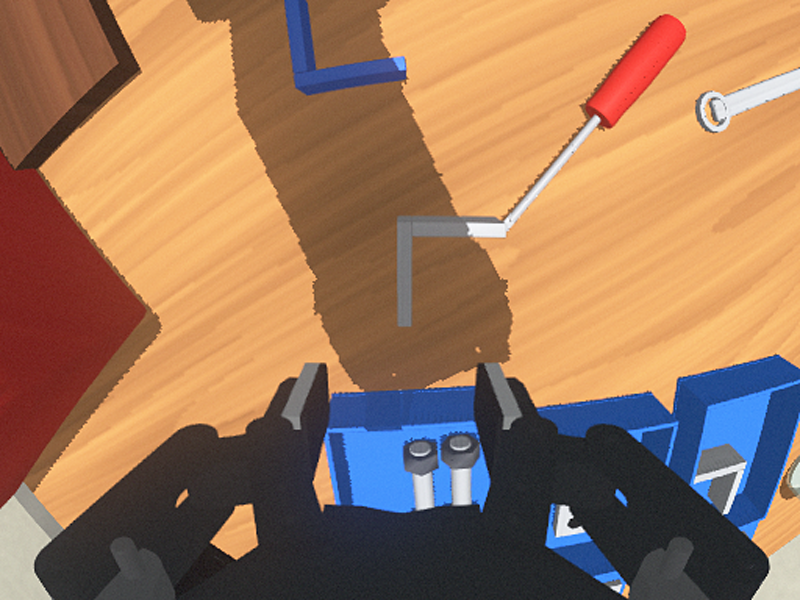

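```bash
python3 -m handwheel '[[0.05,[0,0,-0.03],0],[0.05,[0,0,-0.03],0],[0.05,[0,0,-0.03],0],[0.05,[0,0,-0.03],0],[0.05,[0,0,-0.024],0],[0.05,[0,0,-0.015],0],[0.05,[0,0,0],0],[0.002,[0,0,0],0]]'
python3 -m handwheel '[[0.002,[0,0,0],0],[0.002,[0,0,0],0],[0.002,[0,0,0],0],[0.002,[0,0,0],0],[0.002,[0,0,0],0],[0.002,[0,0,0.02],0],[0.002,[0,0,0.03],0],[0.002,[0,0,0.04],0]]'
```

```text
clock: 39.95
eef_pos: [0.3518, -0.3406, 0.0313]
orientation: [3.141, -0.0, 2.629]
force: [0.3, -0.1, 0.3]
grip_width: 0.432
grip_force: 0.0
clock: 40.75
eef_pos: [0.351, -0.3401, 0.1217]
orientation: [3.141, -0.002, 2.63]
force: [0.1, -2.3, -2.3]
grip_width: 0.087
grip_force: 78.4
```

```bash
python3 -m handwheel '[[0.002,[0.0311,0.0215,0.02],0.01],[0.002,[0.0311,0.0215,0.02],0.01],[0.002,[0.0311,0.0215,0.01],0.01],[0.002,[0.0311,0.0215,0],0.01],[0.002,[0.0311,0.0215,0],0.01],[0.002,[0.0311,0.0215,0],0.01],[0.002,[0.0311,0.0215,0],0.01],[0.002,[0.0311,0.0215,0],0.01]]'
python3 -m handwheel '[[0.002,[0,0,0],0],[0.002,[0,0,0],0],[0.002,[0,0,-0.03],0],[0.002,[0,0,-0.03],0],[0.002,[0,0,-0.03],0],[0.002,[0,0,-0.03],0],[0.002,[0,0,-0.013],0],[0.002,[0,0,0],0]]'
python3 -m handwheel '[[0.03,[0,0,0],0],[0.03,[0,0,0],0],[0.03,[0,0,0],0],[0.03,[0,0,0.03],0],[0.03,[0,0,0.04],0],[0.03,[0,0,0.04],0],[0.03,[0,0,0.04],0],[0.05,[0,0,0],0]]'
```

```text
clock: 41.55
eef_pos: [0.6014, -0.1679, 0.1715]
orientation: [-3.141, 0.0, 2.709]
force: [-0.7, -1.2, -2.6]
grip_width: 0.09
grip_force: 78.7
clock: 42.35
eef_pos: [0.5993, -0.1696, 0.0373]
orientation: [-3.141, -0.002, 2.708]
force: [-0.4, 1.0, -1.2]
grip_width: 0.089
grip_force: 81.0
clock: 43.15
eef_pos: [0.6024, -0.1688, 0.1937]
orientation: [3.141, 0.007, 2.709]
force: [1.1, 0.1, -1.0]
grip_width: 0.505
grip_force: 0.0
```

```bash
python3 -m handwheel '[[0.055,[0.0054,0.036,0],0.0514],[0.055,[0.0054,0.036,0],0.0514],[0.055,[0.0054,0.036,0],0.0514],[0.055,[0.0054,0.036,0],0.0514],[0.055,[0.0054,0.036,0],0.0514],[0.055,[0.0054,0.036,0],0.0514],[0.055,[0.0054,0.036,0],0.0514],[0.055,[0.0054,0.036,0],0.0514]]'
python3 -m handwheel '[[0.055,[0,0,-0.01],0],[0.055,[0,0,-0.01],0],[0.055,[0,0,0],0],[0.055,[0,0,0],0],[0.055,[0,0,0],0],[0.055,[0,0,0],0],[0.055,[0,0,0],0],[0.055,[0,0,0],0]]'
python3 - <<'E'
from d import *
c=snap('wrist','w11')
for s in(50,70,90): print(s);det(c,.011,(.645,.119),.05,smax=s)
hsv=cv2.cvtColor(c['image'],cv2.COLOR_RGB2HSV);print(hsv[176,258],hsv[176,200])
E
```

```text
clock: 43.95
eef_pos: [0.6437, 0.1205, 0.1883]
orientation: [-3.141, 0.0, 3.122]
force: [0.2, -0.3, 0.4]
grip_width: 0.644
grip_force: 0.0
clock: 44.75
eef_pos: [0.6436, 0.1192, 0.1682]
orientation: [-3.142, 0.0, 3.12]
force: [0.3, -0.3, -0.5]
grip_width: 0.643
grip_force: 0.0
50
blob c(0.6471,0.1210) centroid(0.6473,0.1210) size 100.3 x 35.7 longaxis 0.002 px [259. 181.]
70
blob c(0.6470,0.1210) centroid(0.6471,0.1211) size 100.8 x 36.1 longaxis 0.002 px [259. 181.]
90
blob c(0.6472,0.1208) centroid(0.6469,0.1211) size 101.4 x 36.4 longaxis -0.001 px [259. 181.]
[128   8 122] [ 14 147 128]
```

```bash
python3 -m handwheel '[[0.055,[0.0034,0.0018,-0.03],0.022],[0.055,[0,0,-0.03],0],[0.055,[0,0,-0.03],0],[0.055,[0,0,-0.025],0],[0.055,[0,0,-0.015],0],[0.055,[0,0,-0.0087],0],[0.055,[0,0,0],0],[0.055,[0,0,0],0]]'
python3 -m handwheel '[[0.025,[0,0,0],0],[0.025,[0,0,0],0],[0.025,[0,0,0],0],[0.025,[0,0,0],0],[0.025,[0,0,0.03],0],[0.025,[0,0,0.045],0],[0.025,[0,0,0.045],0],[0.025,[0,0,0.045],0]]' 100
```

```text
clock: 45.6
eef_pos: [0.6474, 0.1214, 0.0303]
orientation: [3.141, 0.001, -3.141]
force: [0.7, -0.7, 0.4]
grip_width: 0.64
grip_force: 0.0
clock: 46.4
eef_pos: [0.6467, 0.1211, 0.1965]
orientation: [3.142, 0.0, -3.14]
force: [0.7, 0.6, -2.1]
grip_width: 0.371
grip_force: 100.3
```

```bash
python3 -m handwheel '[[0.025,[-0.0263,0.017,0.02],0.0785],[0.025,[-0.0263,0.017,0.02],0.0785],[0.025,[-0.0263,0.017,0],0.0785],[0.025,[-0.0263,0.017,0],0.0785],[0.025,[-0.0263,0.017,0],0.0785],[0.025,[-0.0263,0.017,0],0.0785],[0.025,[-0.0263,0.017,0],0.0785],[0.025,[-0.0263,0.017,0],0.0785]]'
python3 -m handwheel '[[0.025,[0,0,0],0],[0.025,[0,0,-0.03],0],[0.025,[0,0,-0.03],0],[0.025,[0,0,-0.03],0],[0.025,[0,0,-0.03],0],[0.025,[0,0,0],0],[0.025,[0,0,0],0],[0.025,[0,0,0],0]]'
python3 - <<'E'
from h import *
import pickle
c=snap('wrist','w12');pickle.dump(c,open('w12.pkl','wb'))
a=cv2.imread('pics/w12.png');cv2.imwrite('pics/w12b.png',cv2.resize(a,(800,600),interpolation=2))
E
```

```text
clock: 47.2
eef_pos: [0.4355, 0.2575, 0.2348]
orientation: [-3.141, 0.001, -2.51]
force: [0.2, 0.5, -2.8]
grip_width: 0.372
grip_force: 100.4
clock: 48.0
eef_pos: [0.4372, 0.2576, 0.1159]
orientation: [-3.141, 0.002, -2.513]
force: [0.2, 0.1, -2.4]
grip_width: 0.368
grip_force: 100.5
```

View pics/w12b.png

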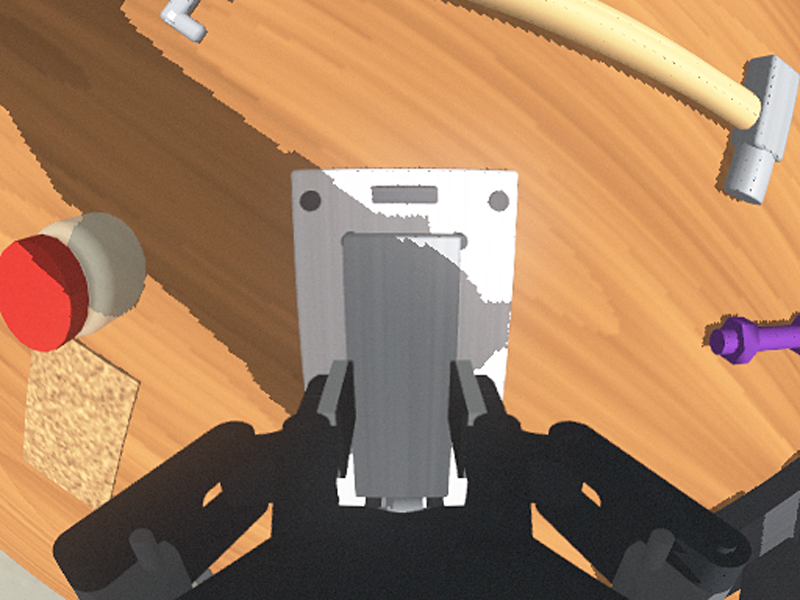

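```bash
python3 - <<'E'
from m import *
m('w12.pkl',{'blank':(.0966,[(343,234),(355,495),(461,234),(449,495)]),'base-':(.012,[(292,170),(518,171)]),'stop':(.024,[(372,202),(437,202)])})
E
```

```text
blank [0.4055 0.2119] [0.4857 0.2698] [0.3847 0.2404] [0.4646 0.2989] mean [0.4351 0.2553] ang [0.625 2.199 0.974]
base- [0.4114 0.1729] [0.3479 0.2608] mean [0.3797 0.2168] ang [2.196]
stop [0.4007 0.2136] [0.3835 0.2373] mean [0.3921 0.2254] ang [2.2]
```

```bash
python3 -m handwheel '[[0.025,[0,0,-0.02],0],[0.025,[0,0,-0.02],0],[0.025,[0,0,-0.015],0],[0.025,[0,0,-0.01],0],[0.025,[0,0,-0.008],0],[0.025,[0,0,-0.002],0],[0.025,[0,0,0],0],[0.025,[0,0,0],0]]'
```

```text
clock: 48.85
eef_pos: [0.4368, 0.2572, 0.0401]
orientation: [-3.141, 0.001, -2.513]
force: [-2.2, -3.0, 6.0]
grip_width: 0.369
grip_force: 101.6
```

```bash
python3 -m handwheel '[[0.055,[0,0,0],0],[0.055,[0,0,0],0],[0.055,[0,0,0],0],[0.055,[0,0,0.02],0],[0.055,[0,0,0.04],0],[0.055,[0,0,0.04],0],[0.055,[0,0,0.04],0],[0.055,[0,0,0],0]]' 60
python3 - <<'E'
from d import *
import pickle
c=snap('wrist','w13');pickle.dump(c,open('w13.pkl','wb'))
a=cv2.imread('pics/w13.png')[60:290,150:370];cv2.imwrite('pics/w13b.png',cv2.resize(a,None,fx=2.6,fy=2.6,interpolation=2))
E
```

```text
clock: 49.65
eef_pos: [0.4378, 0.2585, 0.1835]
orientation: [-3.141, 0.006, -2.513]
force: [0.3, 0.7, -0.4]
grip_width: 0.643
grip_force: 0.0
```

View pics/w13b.png

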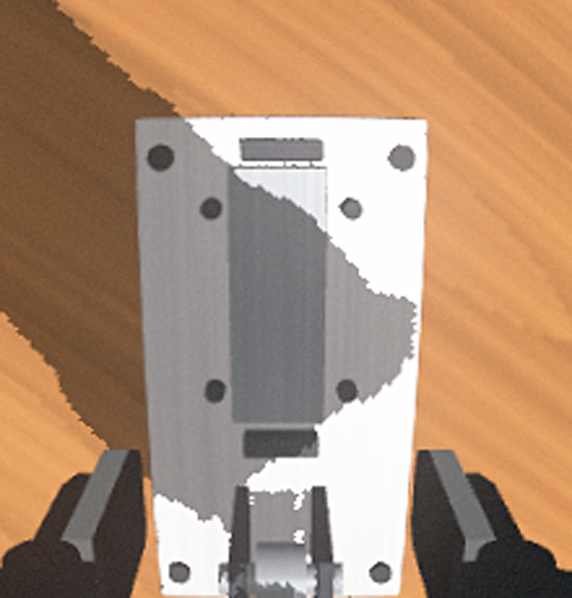

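```bash
python3 -m handwheel '[[0,[0,0,0.04],0],[0,[0,0,0.03],0],[0,[0.0314,0.0227,0],0],[0,[0.0314,0.0227,0],0],[0,[0.0314,0.0227,0],0],[0,[0.0314,0.0227,0],0],[0,[0,0,0],0],[0,[0,0,0],0]]'
python3 -m handwheel '[[0,[0,0,-0.03],0],[0,[0,0,-0.03],0],[0,[0,0,-0.0295],0],[0,[0,0,0],0],[0,[0,0,0],0],[0,[0,0,0],0],[0,[0,0,0],0],[0,[0,0,0],0]]'
```

```text
clock: 50.5
eef_pos: [0.5616, 0.3483, 0.2477]
orientation: [3.141, -0.002, -2.512]
force: [-1.1, -0.0, -0.1]
grip_width: 0.002
grip_force: 0.0
clock: 51.3
eef_pos: [0.5624, 0.3481, 0.1608]
orientation: [-3.141, 0.001, -2.513]
force: [0.7, -0.2, -0.1]
grip_width: 0.001
grip_force: 0.0
```

```bash
python3 -m handwheel '[[0,[-0.0077,-0.0056,0],0],[0,[-0.0077,-0.0056,0],0],[0,[-0.0077,-0.0056,0],0],[0,[-0.0077,-0.0056,0],0],[0,[-0.0077,-0.0056,0],0],[0,[-0.0077,-0.0056,0],0],[0,[-0.0077,-0.0056,0],0],[0,[0,0,0],0]]'
python3 -m handwheel '[[0,[-0.0085,-0.006,0],0],[0,[-0.0085,-0.006,-0.003],0],[0,[-0.008,-0.006,-0.005],0],[0,[-0.007,-0.005,-0.007],0],[0,[-0.006,-0.0045,-0.008],0],[0,[-0.006,-0.0045,-0.01],0],[0,[-0.004,-0.003,-0.011],0],[0,[0,0,0],0]]'
python3 - <<'E'
from d import *
import pickle
c=snap('side','s3');pickle.dump(c,open('s3.pkl','wb'))
E
```

```text
clock: 52.1
eef_pos: [0.5074, 0.3078, 0.1598]
orientation: [-3.141, -0.001, -2.513]
force: [0.2, 0.8, -0.7]
grip_width: 0.003
grip_force: 0.0
clock: 52.9
eef_pos: [0.4594, 0.273, 0.1142]
orientation: [3.142, -0.002, -2.512]
force: [0.1, -0.1, 0.2]
grip_width: -0.0
grip_force: 0.0
```

```bash
python3 -m handwheel '[[0,[-0.003,-0.002,-0.008],0],[0,[-0.003,-0.002,-0.006],0],[0,[0,0,-0.004],0],[0,[0,0,-0.002],0],[0,[0,0,-0.001],0],[0,[0,0,-0.001],0],[0,[0,0,0],0],[0,[0,0,0],0]]'
python3 -m handwheel '[[0,[0,0,-0.001],0],[0,[0,0,0],0],[0,[0,0,0],0],[0,[0,0,0],0],[0,[0,0,0],0],[0,[0,0,0],0],[0,[0,0,0],0],[0,[0,0,0],0]]'
```

```text
clock: 53.75
eef_pos: [0.4543, 0.2698, 0.0939]
orientation: [-3.142, 0.0, -2.513]
force: [-0.1, 0.8, -0.1]
grip_width: -0.0
grip_force: 0.0
clock: 54.55
eef_pos: [0.4544, 0.2698, 0.0931]
orientation: [-3.141, 0.0, -2.513]
force: [-1.3, -1.4, 7.0]
grip_width: 0.001
grip_force: 3.2
```

```bash
python3 -m handwheel '[[0,[0,0,0.03],0],[0,[0,0,0.045],0],[0,[0,0,0.045],0],[0,[0,0,0.045],0],[0,[0,-0.03,0.04],-0.1],[0,[0.01,-0.045,0],-0.14],[0,[0.01,-0.045,0],-0.14],[0,[0.01,-0.045,0],-0.14]]'
python3 -m handwheel '[[0,[0.015,-0.045,0],-0.14],[0,[0.015,-0.045,0],-0.14],[0,[0.015,-0.045,0],-0.14],[0,[0.015,-0.045,0],-0.1],[0,[0.01,-0.03,0],-0.1],[0,[0,0,0],0],[0,[0,0,0],0],[0,[0,0,0],0]]'
python3 - <<'E'
from d import *
import pickle
c=snap('wrist','w14')
print('binA');det(c,.038,(.646,-.167),.1)
print('bench');det(c,.01,(.46,-.12),.22)
s=snap('side','s4');print('side jig')
h=cv2.cvtColor(s['image'],cv2.COLOR_RGB2HSV)
R=np.array(rot(s));K=np.array(s['intrinsics'])
def pr(p):
    q=R.T@(np.array(p)-s['origin']);return K[0,2]-K[0,0]*q[0]/q[2],K[1,2]+K[1,1]*q[1]/q[2]
u=np.array([.810,.586]);n0=np.array([.436,.2573])
for x,z in((.095,.16),(.095,.13),(.095,.10),(.03,.06),(.05,.06),(-.005,.06),(.115,.13),(.075,.13),(.19,.03)):
    p=[*(n0+x*u),z];a=pr(p);print(x,z,np.round(a),h[int(round(a[1])),int(round(a[0]))])
E
```

```text
clock: 55.35
eef_pos: [0.4844, 0.1028, 0.2981]
orientation: [-3.141, 0.001, -3.038]
force: [1.7, 0.3, 1.1]
grip_width: 0.002
grip_force: 0.0
clock: 56.15
eef_pos: [0.5541, -0.1042, 0.2979]
orientation: [3.141, -0.0, 2.633]
force: [0.2, 1.4, -0.4]
grip_width: -0.003
grip_force: 0.0
binA
bench
blob c(0.5199,0.0901) centroid(0.5189,0.0874) size 64.6 x 42.6 longaxis -0.270 px [367.  71.]
blob c(0.3401,-0.2235) centroid(0.3401,-0.2234) size 98.4 x 6.7 longaxis -1.198 px [113.  72.]
blob c(0.3616,-0.0337) centroid(0.3617,-0.0456) size 111.7 x 31.6 longaxis 1.507 px [232.  13.]
side jig
0.095 0.16 [191. 239.] [90  9 27]
0.095 0.13 [192. 245.] [110  48  16]
0.095 0.1 [193. 252.] [90 32 16]
0.03 0.06 [216. 258.] [107  12 150]
0.05 0.06 [210. 259.] [113  14 149]
-0.005 0.06 [227. 257.] [120  13  39]
0.115 0.13 [185. 246.] [ 14 172 163]
0.075 0.13 [199. 245.] [ 14 173 164]
0.19 0.03 [165. 269.] [ 14 172 166]
```

```bash
python3 - <<'E'
from d import *
for n in('scene','side'):
    c=snap(n,n+'9');print(n)
    for b,z in(((.646,-.167),.038),((.595,-.301),.02),((.515,-.412),.02)): print(b);det(c,z,b,.09,fish=False,smax=90)
E
```

```text
scene
(0.646, -0.167)
blob c(0.6849,-0.1644) centroid(0.6742,-0.1747) size 227.1 x 107.3 longaxis -0.178 px [283. 281.]
(0.595, -0.301)
blob c(0.5999,-0.3051) centroid(0.6000,-0.3050) size 110.8 x 37.2 longaxis -0.431 px [222. 314.]
(0.515, -0.412)
blob c(0.5022,-0.4572) centroid(0.5024,-0.4571) size 106.8 x 22.7 longaxis -0.457 px [138. 351.]
blob c(0.5323,-0.3862) centroid(0.5317,-0.3860) size 109.5 x 25.1 longaxis -0.428 px [173. 329.]
side
(0.646, -0.167)
blob c(0.6323,-0.1533) centroid(0.6305,-0.1515) size 117.1 x 84.6 longaxis 0.403 px [240. 172.]
(0.595, -0.301)
blob c(0.5854,-0.2892) centroid(0.5846,-0.2893) size 94.8 x 47.2 longaxis -0.421 px [266. 161.]
(0.515, -0.412)
blob c(0.4899,-0.4485) centroid(0.4885,-0.4490) size 109.2 x 32.9 longaxis -0.476 px [301. 149.]
```

```bash
python3 -c "
from station import arm
print(arm.finish_job())"
```

```text
the job is handed in; nothing more can be done
None
```

The job is handed in at about 56 s on the clock: both bolts, both finished straps and both angles are in their own bins, the blank lies in the nest, and the clamp is closed on it; I had no pictures left to view at the end, so the closed clamp and the second angle rest on a touch test and image measurements.

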